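Close and lock the dry box with its vent knob

ROBOT

A 6-joint arm with a two-finger parallel gripper is mounted at the origin on the work surface; the furniture and walls round the work are solid. World frame = base frame: x ahead of the robot, y to its left, z up, the work surface at z = 0. Lengths are in m, angles in rad, forces in N, time in s.
With the tool pointing down it reaches from about 0.25 to 0.725 m from the base axis. Payload 9.7 kg.
Tool frame: the origin (TCP) lies at the very end of the fingers, on their centre line; the grasp point (between the pads) lies 19 mm behind it; z points along the fingers, y is the line along which they close (so a half turn about z gives the same grasp; the last joint's range is limited). The gripper opens to 85 mm and grips with 20 to 120 N. Pads are 22 mm wide; open, the fingers measure 114 mm over their backs; the gripper's body (76 mm by 85 mm) begins 54 mm behind the grasp point. The pads swing forward as they close: fully open they stand 13 mm farther back than shut.
Start: joints at [-1.244, 0.087, 0.176, 1.66, 0, 1.571], TCP at [0.177, -0.521, 0.231] pointing down, gripper open.
Joint ranges: [-3.13, 3.13], [-0.85, 1.81], [-1.15, 1.24], [-2.2, 2.28], [-1.44, 1.52], [-3.14, 3.14]. Speed limits (rad/s): [2.22, 2.22, 2.57, 3.14, 3.14, 3.14].

INTERFACE

Orientations are given as a unit quaternion [x, y, z, w].
In Python, from station import state, camera, job_done gives the robot as it stands. The module is installed in compiled form; this text tells all that it offers.
- The arm moves only by the shell command python3 -m pendant 'ROWS' [FORCE]. ROWS is JSON, a list of rows, each an object of numbers: "claw": the closure in counts, from 0 (fully open) to 255 (shut); "tx", "ty", "tz": the shift along the tool's x, y, z in mm; "spin": the turn about the tool's z in degrees. In form: [{"claw": .., "tx": .., "ty": .., "tz": .., "spin": ..}, ...]. A call has 1 to 12 rows; each row is the pose to reach, as a shift and turn from the pose commanded when the call began, along the tool's axes at that moment; what a row does not reach only later rows make up. A row lasts 1/8 s, in which the tool goes at most 62.5 mm and 10.7 degrees, less where a joint would pass 70% of its speed; a pose out of reach is approached as far as the arm can. A call with a gripper value outside its range is refused whole. The fingers move at their own pace and stop on an object; FORCE is the grip in N (left out, the last holds). Time passes only in rows, so rows that repeat a pose let the fingers close. It gives the time, the measured TCP pose, the force, the opening and the grip force at its end, in the units of the state.
- state(): the state, without advancing time (a new reading comes with each control period).
- camera(name): name is "side" or "top"; returns a dict with "img" (480x640x3 uint8, blue, green, red), "range_z" (480x640 float32, m along the optical axis (not along the pixel's ray), 0 where there is no reading), "camera_matrix" (3x3 intrinsics, pixels), "view" (4x4, takes a point from world to camera coordinates). Camera axes: x right, y down, z forward; pixel columns grow to the right and rows downward; lengths in m; the calibration is good to about 2 mm. A picture is of the moment at which its call begins.
- job_done(): hands the job in; it is judged then, once.
The state is a dict: "clock": time; "joints": joint angles; "joint_vel": joint speeds; "joint_efforts": joint torques, N m; "eef_pos": TCP position; "orientation": TCP orientation; "ft_force": force on the tool from outside, world axes, zero at the start; "torque": the same for the moment, N m; "grip_width": finger opening in m; "grasp_force": force on a finger pad.
Only numpy, scipy, OpenCV 4.12 (cv2) and the standard library are available. Lean on these libraries where they do the work, as an engineer would, in place of code of your own. Each camera call takes 0.05 s, during which the arm holds its last target. There are 200 camera calls.

TASK

Close up the dry box that keeps the suture cartons: pull its vent knob straight out until it clicks and stays out, which draws back the locking pin, then set the loose lid on the box with its steel keeper plate on the knob side and press the corners down until all have clicked and the lid sits flat all round. Then push the knob fully home again to lock the lid, and let go. Do not shift or knock over the wash bottle, thread spool, sprayer and aerosol can that stand about.

Things in the scene. Friction and masses are not known exactly. Their poses are not given: they have to be found in the camera images.
- dry_box: open grey plastic box, fixed to the table, two cartons inside; body 110 x 140 mm, aluminium rim 130 (x) x 160 (y) mm outside, its top 85 mm above the table, mouth 100 x 130 mm. Origin: centre of its underside; x from the knob side to the far side, z up. A valve block (38 mm wide, front at x = -82 mm, top at z = 84 mm) on the front wall carries the knob
- box_mouth (a point): centre of the box's mouth, at the height of the rim (85 mm); turns with the box
- vent_knob (a joint): the knob's travel in m: 0 = home (a 6 mm locking pin crosses the mouth's edge 5.5 mm below the rim: it holds off a lid being put on, or locks a seated one), 0.018 = out at the detent, where it stays by itself. It snaps over at half travel, about 8 N either way; it does not turn. It cannot go home while the lid's front side stands up on the catches
- knob_grip (a point): centre of the black knob's head, a cylinder 30 mm across and 27 mm long (13.5 mm either way from this point), its axis level at 79.5 mm above the table, pointing out of the box along the box's -x; the point moves with the knob, at x = -105 mm of the box when home and -123 mm when out
- catch0 (a joint): travel in m of the sprung catch (black, 11 mm square) in the rim's front left corner (box x -58, y +73 mm): 0 = standing 8 mm proud of the rim, 0.008 = flush. The lid first rests on the four catches; pushed with about 9 N one clicks over and stays down. Pushing one corner of the lid down lets the opposite corner rise a few mm
- catch1 (a joint): travel in m of the sprung catch (black, 11 mm square) in the rim's front right corner (box x -58, y -73 mm): 0 = standing 8 mm proud of the rim, 0.008 = flush. The lid first rests on the four catches; pushed with about 9 N one clicks over and stays down. Pushing one corner of the lid down lets the opposite corner rise a few mm
- catch2 (a joint): travel in m of the sprung catch (black, 11 mm square) in the rim's back left corner (box x +58, y +73 mm): 0 = standing 8 mm proud of the rim, 0.008 = flush. The lid first rests on the four catches; pushed with about 9 N one clicks over and stays down. Pushing one corner of the lid down lets the opposite corner rise a few mm
- catch3 (a joint): travel in m of the sprung catch (black, 11 mm square) in the rim's back right corner (box x +58, y -73 mm): 0 = standing 8 mm proud of the rim, 0.008 = flush. The lid first rests on the four catches; pushed with about 9 N one clicks over and stays down. Pushing one corner of the lid down lets the opposite corner rise a few mm
- lid: loose grey lid, 0.3 to 0.45 kg, right side up; plate 130 (x) x 160 (y) x 8 mm over a skirt 16 mm deep that drops into the mouth with 2.5 mm play each side (5.5 at its lower edge). Origin: centre of the skirt's underside; -x points to the keeper edge; upper face at 24 mm. On the box its axes must point as the box's; origin then 77 mm above the table on the catches, 69 mm fully down
- lid_handle (a point): middle of the lid's steel bar handle, 54 mm above the lid's origin; the bar is 12 mm wide, 12 mm high and 92 mm long along the lid's y, with 24 mm free under it between its two feet (feet at y +-40 mm)
- lid_keeper (a point): middle of the lid's front edge, where a small steel keeper plate (40 mm long, two screws) covers the slot for the locking pin; this edge belongs on the knob side
- lid_front_left (a point): point on the lid's upper face, 10 mm in from its edges at the front left (-x, +y) corner (keeper edge = front, seen with the keeper edge towards you); the place to press
- lid_front_right (a point): point on the lid's upper face, 10 mm in from its edges at the front right (-x, -y) corner (keeper edge = front, seen with the keeper edge towards you); the place to press
- lid_back_left (a point): point on the lid's upper face, 10 mm in from its edges at the back left (+x, +y) corner (keeper edge = front, seen with the keeper edge towards you); the place to press
- lid_back_right (a point): point on the lid's upper face, 10 mm in from its edges at the back right (+x, -y) corner (keeper edge = front, seen with the keeper edge towards you); the place to press
- wash_bottle: whitish wash bottle with a thin bent spout standing between the box's and the lid's places towards the back, 68 x 82 mm and 245 mm tall; origin: centre of its underside. Bystander, loose
- spool: spool of white thread with black ends, 45 mm across, 61 mm tall, in the middle, nearest the robot; origin: centre of its underside. Bystander, loose
- sprayer: round green trigger sprayer at the left, 105 mm across, 181 mm tall; origin: centre of its underside. Bystander, loose
- aerosol: tall aerosol can at the right, 58 mm across, 189 mm tall; origin: centre of its underside. Bystander, loose

How it is judged:
By the outcome, as a careful person would: the job done as asked, in the order asked, and still so for the second after the job is handed in, with the robot touching nothing.
It also fails if it takes over 72 s, if anything falls off the work surface, if the arm or the gripper's body presses on something with over 40 N, if the wrist force passes 120 N, or if a joint passes its speed limit or range.

## Working session

There is one attempt and no reset: what is moved stays moved. The work goes in short steps, Python scripts to look and compute and a shell command to move; the robot and the scene stay as the last step left them, time stands still between calls to the robot, and variables do not carry over. Pictures are saved under pics/ and viewed, at most 10 in all, crops included, and the job is handed in when it is done.

```bash
mkdir -p pics
cat > h.py <<'E'
import numpy as np, cv2
from station import state, camera, job_done
def snap(n,tag):
    c=camera(n); np.savez(f'pics/{tag}.npz',**c); cv2.imwrite(f'pics/{tag}.png',c['img']); return c
def world(c,u,v,z=None):
    K=c['camera_matrix'];V=np.linalg.inv(c['view'])
    d=np.linalg.inv(K)@[u,v,1.]
    if z is None: s=c['range_z'][int(v),int(u)]
    else:
        s=(z-V[2,3])/(V[:3,:3]@d)[2]
    return V[:3,:3]@(d*s)+V[:3,3]
def cloud(c):
    K=c['camera_matrix'];V=np.linalg.inv(c['view'])
    v,u=np.mgrid[:480,:640];s=c['range_z']
    p=np.stack([(u-K[0,2])/K[0,0]*s,(v-K[1,2])/K[1,1]*s,s],-1)
    P=p@V[:3,:3].T+V[:3,3]; P[s==0]=np.nan; return P
E
python3 - <<'E'
from h import *
for n in('top','side'):
    c=snap(n,n+'0'); print(n,c['camera_matrix'].tolist(),np.linalg.inv(c['view']).round(3).tolist())
print(state())
E
```

```text
top [[617.8357398608035, 0.0, 327.2591871215177], [0.0, 617.8357398608035, 230.49246516306533], [0.0, 0.0, 1.0]] [[-0.025, -0.993, 0.118, 0.364], [-1.0, 0.024, -0.007, 0.012], [0.004, -0.119, -0.993, 1.844], [0.0, 0.0, 0.0, 1.0]]
side [[547.2902093672863, 0.0, 323.1693954013969], [0.0, 547.2902093672863, 228.74750610440634], [0.0, 0.0, 1.0]] [[0.999, -0.026, 0.023, 0.535], [-0.034, -0.648, 0.761, -0.992], [-0.005, -0.761, -0.649, 0.933], [0.0, 0.0, 0.0, 1.0]]
{'clock': 0.1, 'joints': array([-1.24402214e+00,  8.73606406e-02,  1.75210663e-01,  1.65978029e+00,
        1.03422898e-05,  1.57080346e+00]), 'joint_vel': array([ 0.00082563, -0.00184271,  0.00216787, -0.00099203,  0.00160066,
       -0.0005248 ]), 'joint_efforts': array([ 1.26001800e-03, -5.21558082e+01,  4.65656984e+01,  1.59427605e-02,
        2.88774368e-05,  2.93061021e-05]), 'eef_pos': array([ 0.17648248, -0.52070396,  0.230677  ]), 'orientation': array([ 9.86682417e-01,  1.62657572e-01, -8.71239641e-05, -5.60261538e-04]), 'ft_force': array([-0.74509605,  0.26433516,  0.42852198]), 'torque': array([ 0.03157648, -0.01437722, -0.02419644]), 'grasp_force': 0.0, 'grip_width': 0.08515799163899608}
```

View pics/top0.png

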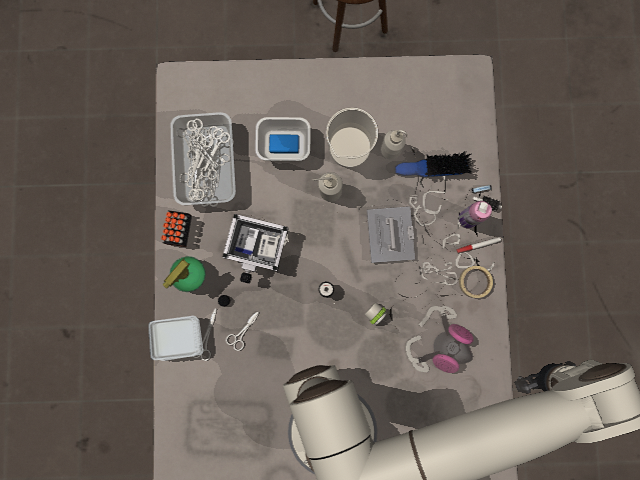

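View pics/side0.png

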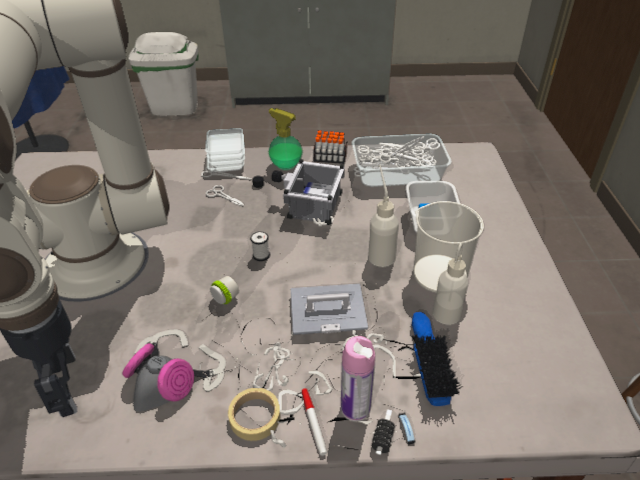

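The top view shows the box around (257,243) with its knob at (246,278), towards the robot, and the lid around (392,235). The bottle is at (330,184), the spool at (326,289), the sprayer at (188,274). In the side view the lid's keeper, with its two screws, is at (331,327), so it faces world -y.

```bash
cat > m.py <<'E'
from h import *
t=dict(np.load('pics/top0.npz'));s=dict(np.load('pics/side0.npz'))
for nm,c in(('top',t),('side',s)):
    P=cloud(c); X,Y,Z=P[...,0],P[...,1],P[...,2]
    print(nm,'table z',np.nanmedian(Z[(X>.2)&(X<.6)&(abs(Y)<.3)]))
    def rect(x0,x1,y0,y1,z0,z1,lab):
        m=(X>x0)&(X<x1)&(Y>y0)&(Y<y1)&(Z>z0)&(Z<z1)
        q=P[m]; 
        if len(q)<5: print(lab,len(q));return
        r=cv2.minAreaRect((q[:,:2]*1000).astype(np.float32))
        print(lab,len(q),np.round(r[0],1),np.round(r[1],1),round(r[2],1),'z',np.nanmedian(q[:,2]).round(4),'zmax',q[:,2].max().round(3))
    for lab,u,v in [('box',257,243),('lid',392,235)] : 
        if nm=='top': print(lab,world(c,u,v,.085 if lab=='box' else .024).round(3))
    rect(.2,.7,.05,.35,.078,.089,'rim')
    rect(.2,.7,.05,.35,.088,.1,'catches')
    rect(.2,.6,-.35,-.02,.017,.03,'lidtop')
    rect(.2,.6,-.30,-.02,.05,.066,'handle')
    rect(.2,.6,-.35,.1,.1,.3,'tallmid')
    rect(.1,.3,-.1,.1,.04,.075,'spool')
for (lab,u,v,z) in [('knob',246,278,.08),('black',224,300,.03),('spool',326,289,.06),('sprayer',188,274,.1),('bottle',330,184,.15)]:
    print(lab,world(t,u,v,z).round(3),world(t,u,v).round(3))
for lab,u,v in [('bottle',383,240),('bottletop',386,185),('aero',357,350),('keeper',331,327),('knob',278,176),('black',258,182)]: print(lab,world(s,u,v).round(3))
def crop(c,x0,y0,x1,y1,k): return cv2.resize(c['img'][y0:y1,x0:x1],None,fx=k,fy=k,interpolation=cv2.INTER_CUBIC)
a=crop(t,155,195,305,315,4);cv2.imwrite('pics/boxtop.png',a)
E
python3 m.py
```

```text
top table z 0.0009626037154046863
box [0.542 0.202 0.085]
lid [ 0.563 -0.192  0.024]
rim 858 [565.1 210. ] [259.3 193.7] 8.1 z 0.0838 zmax 0.089
catches 311 [520.2 213.2] [158.8 181.4] 74.4 z 0.0905 zmax 0.1
lidtop 1421 [ 402.2 -225.8] [395.6 243. ] 0.1 z 0.0234 zmax 0.03
handle 254 [ 382.2 -173.7] [414.9 150.6] 15.5 z 0.0559 zmax 0.066
tallmid 28 [201.8  16.6] [ 3.1 50.6] 0.4 z 0.172 zmax 0.188
spool 0
side table z 0.00019708107025945276
rim 890 [524.7 213.2] [167.3 181.9] 74.8 z 0.084 zmax 0.089
catches 123 [522.5 211. ] [160.6 182.2] 74.1 z 0.0915 zmax 0.097
lidtop 2210 [ 401.1 -205.2] [413.  156.3] 7.9 z 0.0235 zmax 0.03
handle 408 [ 456.  -168.1] [ 44.8 288. ] 75.0 z 0.0557 zmax 0.064
tallmid 173 [202.9  16.5] [61.3  5.8] 90.0 z 0.1668 zmax 0.196
spool 0
knob [0.443 0.235 0.08 ] [0.443 0.234 0.086]
black [0.383 0.305 0.03 ] [0.383 0.306 0.026]
spool [0.407 0.008 0.06 ] [ 0.409  0.007 -0.005]
sprayer [0.458 0.395 0.1  ] [0.457 0.392 0.112]
bottle [ 0.696 -0.011  0.15 ] [ 0.693 -0.01   0.164]
bottle [ 0.702 -0.045  0.086]
bottletop [0.754 0.28  0.006]
aero [ 0.607 -0.428  0.182]
keeper [ 0.572 -0.248  0.025]
knob [0.45  0.225 0.085]
black [0.387 0.295 0.017]
```

View pics/boxtop.png

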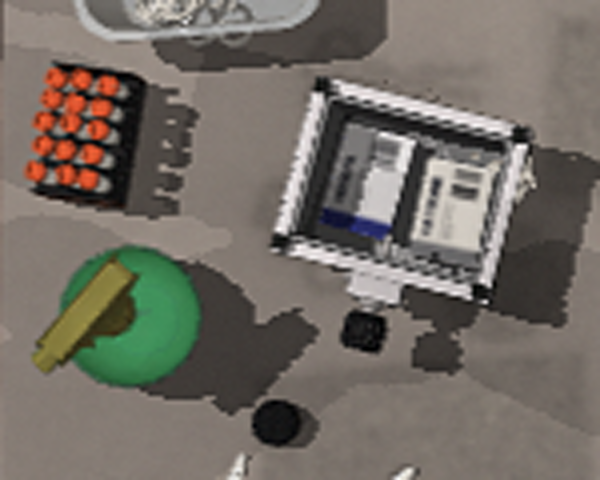

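The crop shows the four black catches at (320,84), (522,133), (277,242) and (482,293), with the knob at (364,330). Next I fit the box pose from the catches and the lid pose from its outline.

```bash
cat > m2.py <<'E'
from h import *
t=dict(np.load('pics/top0.npz'));s=dict(np.load('pics/side0.npz'))
def fit(A,B):
    A=np.array(A);B=np.array(B);a=A-A.mean(0);b=B-B.mean(0)
    th=np.arctan2((a[:,0]*b[:,1]-a[:,1]*b[:,0]).sum(),(a*b).sum());R=np.array([[np.cos(th),-np.sin(th)],[np.sin(th),np.cos(th)]])
    return th,B.mean(0)-R@A.mean(0),np.linalg.norm(b-a@R.T,axis=1),R
px=[(320,84),(522,133),(277,242),(482,293)]
A=[(.058,.073),(.058,-.073),(-.058,.073),(-.058,-.073)]
B=[world(t,155+u/4-.375,195+v/4-.375,.093)[:2] for u,v in px]
th,o,r,R=fit(A,B);print('box',o.round(4),np.degrees(th).round(1),r.round(4),'knobgrip',(o+R@[-.105,0]).round(4))
print('knob px',world(t,155+364/4,195+330/4,.09).round(4))
for nm,c in(('top',t),('side',s)):
    P=cloud(c);X,Y,Z=P[...,0],P[...,1],P[...,2]
    for lab,m in (('lid',(X>.46)&(X<.67)&(Y>-.29)&(Y<-.1)&(Z>.012)&(Z<.032)),('hand',(X>.48)&(X<.65)&(Y>-.28)&(Y<-.1)&(Z>.045)&(Z<.07)),('rim',(X>.4)&(X<.66)&(Y>.09)&(Y<.32)&(Z>.078)&(Z<.1))):
        k=cv2.morphologyEx(m.astype(np.uint8),cv2.MORPH_OPEN,np.ones((2,2)));n,L,st,_=cv2.connectedComponentsWithStats(k)
        i=1+st[1:,4].argmax();q=P[L==i];r=cv2.minAreaRect((q[:,:2]*1000).astype(np.float32));print(nm,lab,np.round(r[0],1),np.round(r[1],1),round(r[2],1),np.median(q[:,2]).round(4))
for n,x0,x1,y0,y1 in (('bottle',.62,.76,-.07,.05),('spool',.36,.46,-.05,.05),('aer',.55,.68,-.47,-.36)):
  for nm,c in(('top',t),('side',s)):
    P=cloud(c);m=(P[...,0]>x0)&(P[...,0]<x1)&(P[...,1]>y0)&(P[...,1]<y1)&(P[...,2]>.03);q=P[m]
    if len(q):print(n,nm,len(q),q.min(0).round(3),q.max(0).round(3))
E
python3 m2.py
```

```text
box [0.5458 0.2072] -15.2 [0.0015 0.0016 0.0021 0.0022] knobgrip [0.4445 0.2348]
knob px [0.4444 0.2332 0.09  ]
top lid [ 566.8 -194.7] [157.3 135.8] 5.4 nan
top hand [ 564.3 -192.7] [89.2 17.7] 2.1 0.0574
top rim [528.9 213.8] [154.8 188.7] 65.5 nan
side lid [ 571.3 -184.5] [163.6 148.7] 3.1 nan
side hand [ 575.  -185.2] [102.2  21.7] 27.1 nan
side rim [551.2 269.3] [281.6 181.7] 69.8 nan
bottle top 548 [ 0.671 -0.045  0.03 ] [0.738 0.035 0.243]
bottle side 1469 [ 0.673 -0.051  0.03 ] [0.74  0.033 0.244]
spool top 177 [ 0.387 -0.013  0.049] [0.427 0.028 0.07 ]
spool side 307 [ 0.39  -0.016  0.03 ] [0.431 0.031 0.066]
aer top 588 [ 0.579 -0.469  0.03 ] [ 0.66  -0.393  0.202]
aer side 2274 [ 0.582 -0.469  0.03 ] [ 0.661 -0.401  0.191]
```

Run:
```python
from h import *
t=dict(np.load('pics/top0.npz'));s=dict(np.load('pics/side0.npz'))
a=cv2.resize(t['img'][195:275,350:430],None,fx=6,fy=6,interpolation=cv2.INTER_CUBIC)[:, :400]
b=cv2.resize(s['img'][275:375,280:380],None,fx=4,fy=4,interpolation=cv2.INTER_CUBIC)
im=np.zeros((480,800,3),np.uint8);im[:,:400]=a;im[:400,400:]=b;cv2.imwrite('pics/lid.png',im)
```

```text
(no output)
```

View pics/lid.png

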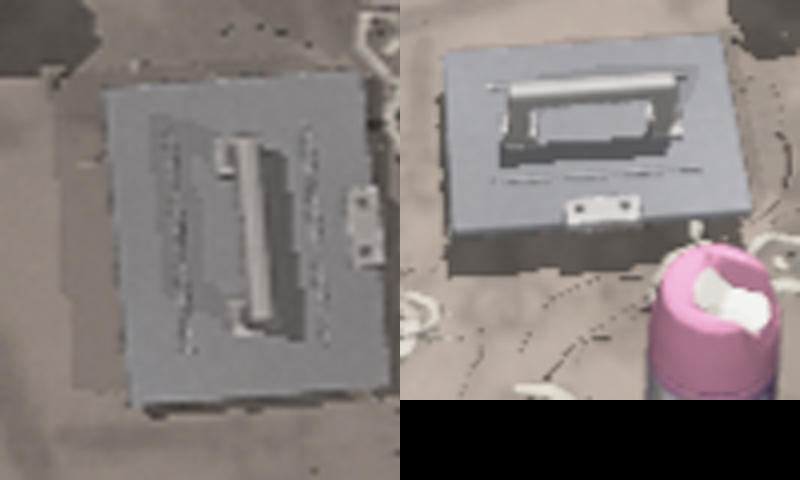

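The lid corners are at crop pixels (105,90), (362,73), (388,387) and (132,405). The bar runs from (245,140) to (262,318), and the keeper is on the right edge, facing world -y.

```bash
cat >> h.py <<'E'
def tool(s=None):
    from scipy.spatial.transform import Rotation as Ro
    s=s or state();return s['eef_pos'],Ro.from_quat(s['orientation']).as_matrix()
def delta(x,y,z,yaw):
    "tool shift mm and spin deg (multiples for rows) to reach TCP x,y,z with tool x at yaw"
    p,R=tool();d=R.T@(np.array([x,y,z])-p)*1000;y0=np.degrees(np.arctan2(R[1,0],R[0,0]))
    sp=-((yaw-y0+180)%360-180);print('yaw now',y0.round(2),'d',d.round(1),'spin',round(sp,2),'j6',np.degrees(state()['joints'][5]).round(0));return d,sp
E
python3 - <<'E'
from h import *
from m2 import fit,t
px=[(105,90),(362,73),(388,387),(132,405)]  # lid: x+ is image left; y+ is image down
A=[(.065,-.08),(-.065,-.08),(-.065,.08),(.065,.08)]
B=[world(t,350+u/6-.42,195+v/6-.42,.024)[:2] for u,v in px]
th,o,r,R=fit(A,B);print('lid',o.round(4),np.degrees(th),r.round(4))
e=[world(t,350+u/6-.42,195+v/6-.42,.06)[:2] for u,v in((245,140),(262,318))];print('bar',np.mean(e,0),np.degrees(np.arctan2(*(e[0]-e[1])[::-1])))
delta(.4445,.2345,.2,164.8)
E
```

```text
box [0.5458 0.2072] -15.2 [0.0015 0.0016 0.0021 0.0022] knobgrip [0.4445 0.2348]
knob px [0.4444 0.2332 0.09  ]
top lid [ 566.8 -194.7] [157.3 135.8] 5.4 nan
top hand [ 564.3 -192.7] [89.2 17.7] 2.1 0.0574
top rim [528.9 213.8] [154.8 188.7] 65.5 nan
side lid [ 571.3 -184.5] [163.6 148.7] 3.1 nan
side hand [ 575.  -185.2] [102.2  21.7] 27.1 nan
side rim [551.2 269.3] [281.6 181.7] 69.8 nan
bottle top 548 [ 0.671 -0.045  0.03 ] [0.738 0.035 0.243]
bottle side 1469 [ 0.673 -0.051  0.03 ] [0.74  0.033 0.244]
spool top 177 [ 0.387 -0.013  0.049] [0.427 0.028 0.07 ]
spool side 307 [ 0.39  -0.016  0.03 ] [0.431 0.031 0.066]
aer top 588 [ 0.579 -0.469  0.03 ] [ 0.66  -0.393  0.202]
aer side 2274 [ 0.582 -0.469  0.03 ] [ 0.661 -0.401  0.191]
lid [ 0.5649 -0.1883] 92.61126779437008 [0.0017 0.0021 0.0024 0.0025]
bar [ 0.56533049 -0.18780221] 3.292348932519162
yaw now 18.72 d [ 496.2 -629.2   31.4] spin -146.08 j6 90.0
```

```bash
python3 -m pendant '[{"claw":0,"tx":40,"ty":-52,"tz":0,"spin":-10},{"claw":0,"tx":80,"ty":-103,"tz":0,"spin":-20},{"claw":0,"tx":120,"ty":-153,"tz":0,"spin":-30},{"claw":0,"tx":158,"ty":-200,"tz":0,"spin":-40},{"claw":0,"tx":196,"ty":-248,"tz":0,"spin":-50},{"claw":0,"tx":234,"ty":-296,"tz":0,"spin":-60},{"claw":0,"tx":272,"ty":-344,"tz":0,"spin":-70},{"claw":0,"tx":310,"ty":-392,"tz":0,"spin":-80},{"claw":0,"tx":348,"ty":-440,"tz":0,"spin":-90},{"claw":0,"tx":386,"ty":-488,"tz":0,"spin":-100},{"claw":0,"tx":424,"ty":-536,"tz":0,"spin":-110},{"claw":0,"tx":460,"ty":-584,"tz":0,"spin":-120}]' 40; python3 -c "
from h import *
delta(.4445,.2345,.15,164.8)"
```

```text
clock: 1.6
eef_pos: [0.4249, 0.1821, 0.2311]
orientation: [0.349, 0.937, -0.0, 0.0]
ft_force: [0.7, -0.8, 0.0]
grip_width: 0.0855
grasp_force: 0.0
yaw now 139.09 d [19.5 52.4 81.1] spin -25.71 j6 64.0
```

```bash
python3 -m pendant '[{"claw":0,"tx":15,"ty":40,"tz":30,"spin":-10},{"claw":0,"tx":19.5,"ty":52.4,"tz":60,"spin":-20},{"claw":0,"tx":19.5,"ty":52.4,"tz":81,"spin":-25.7},{"claw":0,"tx":19.5,"ty":52.4,"tz":81,"spin":-25.7}]'
python3 - <<'E'
from h import *
delta(.4445,.2345,.055,164.8)
s=snap('side','s1');t=snap('top','t1')
im=np.zeros((480,800,3),np.uint8)
im[:,:400]=cv2.resize(t['img'][195:315,190:290],None,fx=4,fy=4);im[:,400:]=cv2.resize(s['img'][100:220,240:340],None,fx=4,fy=4);cv2.imwrite('pics/c1.png',im)
E
```

```text
clock: 2.1
eef_pos: [0.4437, 0.2318, 0.1484]
orientation: [0.136, 0.991, -0.001, -0.001]
ft_force: [0.1, -0.2, -0.2]
grip_width: 0.0858
grasp_force: 0.0
yaw now 164.41 d [-0.3  3.  93.4] spin -0.39 j6 43.0
```

View pics/c1.png

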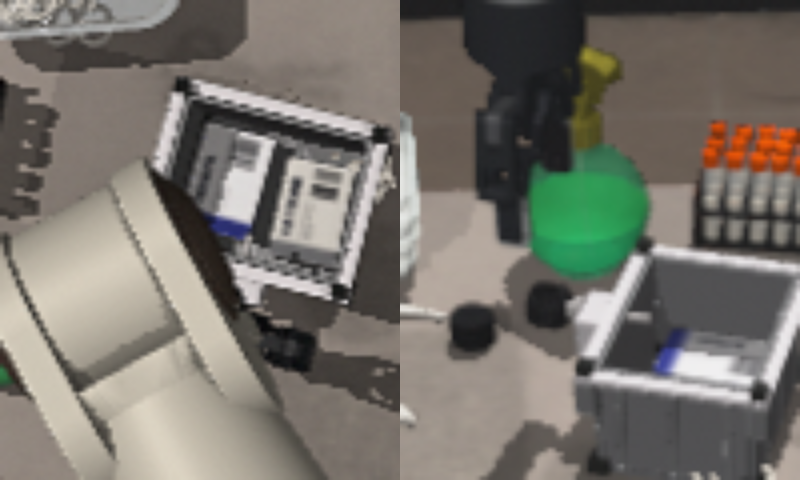

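The hand is above the knob: it shows at (548,305) in the right-hand side crop, with the fingers over it. I go down and grip.

```bash
python3 -m pendant '[{"claw":0,"tz":50},{"claw":0,"tz":80},{"claw":0,"tz":95},{"claw":0,"tz":95},{"claw":255,"tz":95},{"claw":255,"tz":95},{"claw":255,"tz":95},{"claw":255,"tz":95},{"claw":255,"tz":95},{"claw":255,"tz":95}]' 40; python3 -c "
from h import *
delta(.4445,.2345,.055,164.8)"
```

```text
yaw now 164.28 d [ 0.9  2.3 95.9] spin -0.52 j6 43.0validation failed for argument at $[0]...
```

```bash
python3 -m pendant '[{"claw":0,"tx":0,"ty":0,"tz":50,"spin":0},{"claw":0,"tx":0,"ty":0,"tz":80,"spin":0},{"claw":0,"tx":0,"ty":0,"tz":95,"spin":0},{"claw":0,"tx":0,"ty":0,"tz":95,"spin":0},{"claw":255,"tx":0,"ty":0,"tz":95,"spin":0},{"claw":255,"tx":0,"ty":0,"tz":95,"spin":0},{"claw":255,"tx":0,"ty":0,"tz":95,"spin":0},{"claw":255,"tx":0,"ty":0,"tz":95,"spin":0}]' 40; python3 -c "
from h import *
delta(.4445,.2345,.055,164.8)"
```

```text
clock: 3.2
eef_pos: [0.4461, 0.2357, 0.057]
orientation: [0.135, 0.991, 0.004, 0.001]
ft_force: [0.8, 18.7, 1.2]
grip_width: 0.0289
grasp_force: 40.3
yaw now 164.53 d [ 1.2 -1.6  2. ] spin -0.27 j6 43.0
```

```bash
python3 -m pendant '[{"claw":255,"tx":3,"ty":2,"tz":0,"spin":0},{"claw":255,"tx":6,"ty":2,"tz":0,"spin":0},{"claw":255,"tx":9,"ty":2,"tz":0,"spin":0},{"claw":255,"tx":12,"ty":2,"tz":0,"spin":0},{"claw":255,"tx":15,"ty":2,"tz":0,"spin":0},{"claw":255,"tx":18,"ty":2,"tz":0,"spin":0},{"claw":255,"tx":18,"ty":2,"tz":0,"spin":0},{"claw":255,"tx":18,"ty":2,"tz":0,"spin":0}]' 40; python3 -c "
from h import *
delta(.4445,.2345,.055,164.8)"
```

```text
clock: 4.2
eef_pos: [0.4289, 0.2408, 0.057]
orientation: [0.135, 0.991, 0.002, 0.001]
ft_force: [-0.8, 8.2, 5.9]
grip_width: 0.0287
grasp_force: 40.6
yaw now 164.47 d [-16.7  -1.9   2. ] spin -0.33 j6 45.0
```

```bash
python3 -m pendant '[{"claw":255,"tx":1.5,"ty":0,"tz":0,"spin":0},{"claw":255,"tx":1.5,"ty":0,"tz":0,"spin":0}]' 40;python3 -m pendant '[{"claw":0,"tx":-0.5,"ty":0,"tz":0,"spin":0},{"claw":0,"tx":-0.5,"ty":0,"tz":0,"spin":0},{"claw":0,"tx":-0.5,"ty":0,"tz":0,"spin":0},{"claw":0,"tx":-0.5,"ty":0,"tz":-60,"spin":0},{"claw":0,"tx":-0.5,"ty":0,"tz":-120,"spin":0},{"claw":0,"tx":-0.5,"ty":0,"tz":-170,"spin":0}]'; python3 -c "
from h import *
delta(.565,-.188,.20,183)
s=snap('side','s2')
u=np.linalg.inv(s['view'])
P=cloud(s);d=(s['img'].max(2)<60)&(P[...,0]>.38)&(P[...,0]<.47)&(P[...,1]>.19)&(P[...,1]<.28)&(P[...,2]>.06)&(P[...,2]<.1)
s0=dict(np.load('pics/side0.npz'));P0=cloud(s0);d0=(s0['img'].max(2)<60)&(P0[...,0]>.38)&(P0[...,0]<.47)&(P0[...,1]>.19)&(P0[...,1]<.28)&(P0[...,2]>.06)&(P0[...,2]<.1)
print(P0[d0].mean(0),P[d].mean(0),d0.sum(),d.sum())"
```

```text
clock: 4.45
eef_pos: [0.4287, 0.2408, 0.0571]
orientation: [0.135, 0.991, 0.002, 0.003]
ft_force: [8.1, 5.6, 1.7]
grip_width: 0.0287
grasp_force: 40.3
clock: 5.2
eef_pos: [0.4268, 0.239, 0.2276]
orientation: [0.136, 0.991, 0.0, 0.0]
ft_force: [-0.2, 0.4, -0.2]
grip_width: 0.0855
grasp_force: 0.0
yaw now 164.42 d [-247.8 -374.3   27.5] spin -18.58 j6 45.0
[0.44643378 0.22618559 0.08498012] [0.42885438 0.2305454  0.08474724] 103 100
```

```bash
python3 -m pendant '[{"claw":0,"tx":-35,"ty":-53,"tz":0,"spin":-5},{"claw":0,"tx":-70,"ty":-106,"tz":0,"spin":-10},{"claw":0,"tx":-105,"ty":-159,"tz":0,"spin":-15},{"claw":0,"tx":-140,"ty":-212,"tz":0,"spin":-18},{"claw":0,"tx":-175,"ty":-265,"tz":10,"spin":-18.6},{"claw":0,"tx":-210,"ty":-318,"tz":20,"spin":-18.6},{"claw":0,"tx":-240,"ty":-362,"tz":40,"spin":-18.6},{"claw":0,"tx":-247.8,"ty":-374.3,"tz":80,"spin":-18.6},{"claw":0,"tx":-247.8,"ty":-374.3,"tz":100,"spin":-18.6},{"claw":0,"tx":-247.8,"ty":-374.3,"tz":100,"spin":-18.6}]'
python3 - <<'E'
from h import *
from m2 import fit
d=delta(.565,-.188,.030,183)
s=snap('side','s3');t=snap('top','t3')
im=np.zeros((480,800,3),np.uint8)
im[:,:400]=cv2.resize(t['img'][190:310,200:300],None,fx=4,fy=4);im[:,400:]=cv2.resize(s['img'][230:350,270:370],None,fx=4,fy=4);cv2.imwrite('pics/c3.png',im)
# catches by dark blobs near predictions
A=np.array([(.058,.073),(.058,-.073),(-.058,.073),(-.058,-.073)])
R=np.array([[.965,.262],[-.262,.965]])
for nm,c in(('top',t),('side',s)):
    B=[]
    for a in A:
        p=np.r_[R@a+[.5463,.208],.092];q=c['camera_matrix']@(c['view']@np.r_[p,1])[:3];u,v=q[:2]/q[2]
        u0,v0=int(u)-6,int(v)-6;g=c['img'][v0:v0+13,u0:u0+13].max(2).astype(float);w=np.clip(75-g,0,None)
        P=cloud(c)[v0:v0+13,u0:u0+13]; w[~(P[...,2]>.084)]=0
        yy,xx=np.mgrid[:13,:13];cu,cv=u0+(w*xx).sum()/w.sum(),v0+(w*yy).sum()/w.sum()
        B.append(world(c,cu,cv,.092 if nm=='top' else .0905)[:2])
    th,o,r,_=fit(A,B);print(nm,o.round(4),np.degrees(th).round(2),r.round(4))
E
```

```text
clock: 6.5
eef_pos: [0.564, -0.1879, 0.1232]
orientation: [-0.026, 1.0, 0.001, -0.002]
ft_force: [0.2, 0.6, 0.1]
grip_width: 0.0854
grasp_force: 0.0
box [0.5458 0.2072] -15.2 [0.0015 0.0016 0.0021 0.0022] knobgrip [0.4445 0.2348]
knob px [0.4444 0.2332 0.09  ]
top lid [ 566.8 -194.7] [157.3 135.8] 5.4 nan
top hand [ 564.3 -192.7] [89.2 17.7] 2.1 0.0574
top rim [528.9 213.8] [154.8 188.7] 65.5 nan
side lid [ 571.3 -184.5] [163.6 148.7] 3.1 nan
side hand [ 575.  -185.2] [102.2  21.7] 27.1 nan
side rim [551.2 269.3] [281.6 181.7] 69.8 nan
bottle top 548 [ 0.671 -0.045  0.03 ] [0.738 0.035 0.243]
bottle side 1469 [ 0.673 -0.051  0.03 ] [0.74  0.033 0.244]
spool top 177 [ 0.387 -0.013  0.049] [0.427 0.028 0.07 ]
spool side 307 [ 0.39  -0.016  0.03 ] [0.431 0.031 0.066]
aer top 588 [ 0.579 -0.469  0.03 ] [ 0.66  -0.393  0.202]
aer side 2274 [ 0.582 -0.469  0.03 ] [ 0.661 -0.401  0.191]
yaw now -177.01 d [-1.4 -0.3 93.2] spin -0.01 j6 -21.0
top [0.5459 0.2069] -15.56 [0.001  0.001  0.0018 0.0005]
side [nan nan] nan [nan nan nan nan]<stdin>:16: RuntimeWarning: invalid value encountered in scalar divide
```

View pics/c3.png

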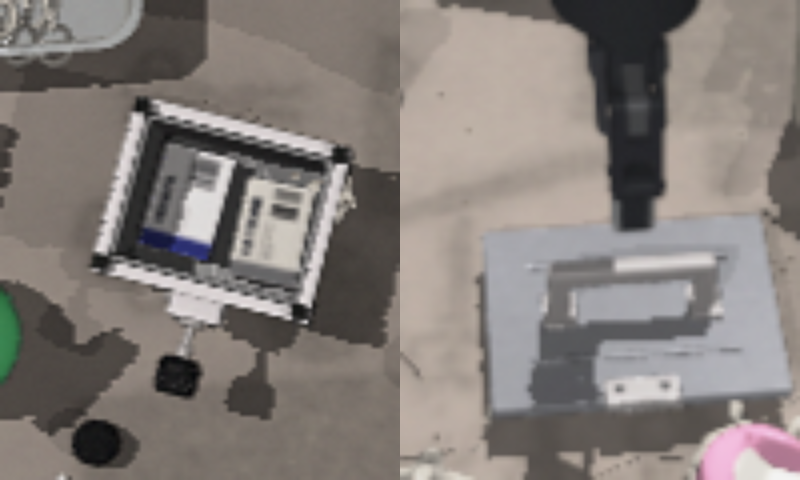

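The left crop shows the knob standing out on its rod at (178,376). The right crop shows the fingers above the middle of the bar, which is at (640,270). I grip the bar and lift.

```bash
python3 -m pendant '[{"claw":0,"tx":-0.5,"ty":0,"tz":45,"spin":0},{"claw":0,"tx":-0.5,"ty":0,"tz":80,"spin":0},{"claw":0,"tx":-0.5,"ty":0,"tz":92,"spin":0},{"claw":0,"tx":-0.5,"ty":0,"tz":92,"spin":0},{"claw":255,"tx":-0.5,"ty":0,"tz":92,"spin":0},{"claw":255,"tx":-0.5,"ty":0,"tz":92,"spin":0},{"claw":255,"tx":-0.5,"ty":0,"tz":92,"spin":0},{"claw":255,"tx":-0.5,"ty":0,"tz":92,"spin":0},{"claw":255,"tx":-0.5,"ty":0,"tz":92,"spin":0},{"claw":255,"tx":-0.5,"ty":0,"tz":92,"spin":0}]' 100
```

```text
clock: 7.85
eef_pos: [0.5658, -0.1881, 0.0338]
orientation: [-0.026, 1.0, -0.0, 0.0]
ft_force: [-0.9, 0.2, 5.9]
grip_width: 0.0105
grasp_force: 98.1
```

```bash
python3 -m pendant '[{"claw":255,"tx":0,"ty":0,"tz":-30,"spin":0},{"claw":255,"tx":0,"ty":0,"tz":-75,"spin":0},{"claw":255,"tx":0,"ty":0,"tz":-120,"spin":0},{"claw":255,"tx":0,"ty":0,"tz":-170,"spin":0},{"claw":255,"tx":0,"ty":0,"tz":-170,"spin":0},{"claw":255,"tx":0,"ty":0,"tz":-170,"spin":0}]' 100; sed -i 's/^for /if __name__=="__main__":\n  pass\nfor /;' /dev/null; python3 - <<'E' | tail -2
from h import *
delta(.546,.2085,.205,75)
E
```

```text
clock: 8.6
eef_pos: [0.5652, -0.1878, 0.2014]
orientation: [-0.026, 1.0, 0.0, -0.001]
ft_force: [0.9, 0.3, -4.3]
grip_width: 0.0102
grasp_force: 98.2
yaw now -176.97 d [ -1.7 396.8  -3.2] spin 108.03 j6 -21.0sed: couldn't edit /dev/null: not a regular file
```

```bash
python3 -m pendant '[{"claw":255,"tx":35,"ty":5,"tz":0,"spin":0},{"claw":255,"tx":75,"ty":20,"tz":0,"spin":8},{"claw":255,"tx":100,"ty":55,"tz":0,"spin":18},{"claw":255,"tx":100,"ty":100,"tz":0,"spin":28},{"claw":255,"tx":100,"ty":145,"tz":0,"spin":38},{"claw":255,"tx":100,"ty":190,"tz":0,"spin":48},{"claw":255,"tx":100,"ty":235,"tz":0,"spin":58},{"claw":255,"tx":100,"ty":280,"tz":0,"spin":68},{"claw":255,"tx":90,"ty":320,"tz":0,"spin":78},{"claw":255,"tx":60,"ty":355,"tz":0,"spin":88},{"claw":255,"tx":25,"ty":380,"tz":0,"spin":98},{"claw":255,"tx":-2,"ty":397,"tz":0,"spin":108}]' 100; python3 - <<'E' | tail -2
from h import *
delta(.5463,.209,.145,74.6)
E
```

```text
clock: 10.1
eef_pos: [0.5467, 0.2098, 0.2002]
orientation: [0.795, 0.607, -0.002, -0.001]
ft_force: [0.2, -1.0, -4.2]
grip_width: 0.0104
grasp_force: 98.3
yaw now 74.76 d [-0.7 -0.  55.2] spin 0.16 j6 126.0
```

```bash
python3 -m pendant '[{"claw":255,"tx":0,"ty":0,"tz":30,"spin":0.2},{"claw":255,"tx":0,"ty":0,"tz":60,"spin":0.2},{"claw":255,"tx":0,"ty":0,"tz":68,"spin":0.2},{"claw":255,"tx":0,"ty":0,"tz":68,"spin":0.2}]' 100
python3 - <<'E'
from h import *
delta(.5463,.209,.131,74.6)
s=snap('side','s4');t=snap('top','t4')
im=np.zeros((560,800,3),np.uint8)
im[:,:320]=cv2.resize(t['img'][190:330,210:290],None,fx=4,fy=4);im[:420,320:]=cv2.resize(s['img'][140:245,260:380],None,fx=4,fy=4);cv2.imwrite('pics/c4.png',im)
E
```

```text
clock: 10.6
eef_pos: [0.546, 0.2083, 0.1343]
orientation: [0.794, 0.608, -0.001, -0.0]
ft_force: [0.5, -0.1, -4.3]
grip_width: 0.0101
grasp_force: 98.4
yaw now 74.82 d [0.7 0.1 3.3] spin 0.22 j6 126.0
```

View pics/c4.png

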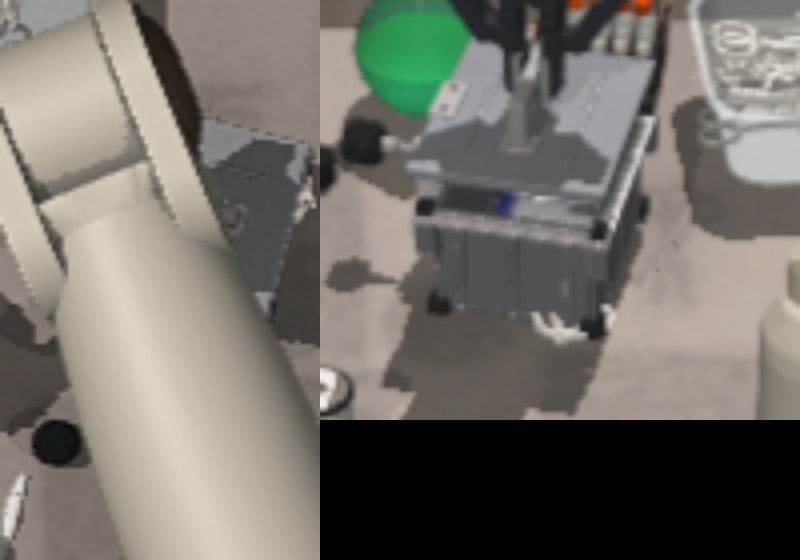

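The side crop shows the lid, keeper towards the knob, hovering over the box. Lid corners are at (410,168), (597,190) and (657,62), and catches at (427,207) and (598,229). I compare them in this one camera.

Run:
```python
from h import *
s=dict(np.load('pics/s4.npz'))
g=s['img'].max(2).astype(float)
R=np.array([[.9646,-.0-.2639*-1],[-.2639,.9646]])
def w(X,Y,z): return world(s,260+(X-320)/4-.375,140+Y/4-.375,z)[:2]
def b(p): return (R.T@(p-[.5463,.209])*1000).round(1)
print('lid FR exp(-65,-80)',b(w(410,168,.1245)),'BR exp(65,-80)',b(w(597,190,.1245)),'BL exp (65,80)',b(w(657,62,.1245)))
print('catch FR exp(-58,-73)',b(w(427,207,.091)),'BR (58,-73)',b(w(598,229,.091)))
P=cloud(s)
Rt=lambda q:(q[...,:2]-[.5463,.209])@R*1000
for lab,z0,z1 in(('lid',.119,.130),('rim',.080,.0885),('catch',.0885,.0965)):
    m=(P[...,2]>z0)&(P[...,2]<z1)&(abs(P[...,0]-.546)<.12)&(abs(P[...,1]-.209)<.12)
    q=Rt(P[m]); r=cv2.minAreaRect(q[(abs(q[:,0])<75)&(abs(q[:,1])<90)].astype(np.float32));print(lab,len(q),r,np.percentile(q[:,0],[2,98]).round(1),np.percentile(q[:,1],[2,98]).round(1))
```

```text
lid FR exp(-65,-80) [-60.9 -84.6] BR exp(65,-80) [ 59.8 -81. ] BL exp (65,80) [66.7 70.7]
catch FR exp(-58,-73) [-53.  -78.9] BR (58,-73) [ 59.6 -77. ]
lid 1493 ((-0.2757568359375, -5.588493347167969), (132.66653442382812, 166.92698669433594), 0.23003649711608887) [-62.3  64.4] [-83.8  68.7]
rim 433 ((3.682861328125, -3.8860321044921875), (164.94020080566406, 130.09349060058594), 89.69037628173828) [-112.3   68. ] [-83.9  60.8]
catch 86 ((4.997657775878906, -1.9275360107421875), (166.7734832763672, 126.01793670654297), 88.02794647216797) [-122.7   65.8] [-83.9  76. ]
```

Run:
```python
from h import *
R=np.array([[.9646,.2639],[-.2639,.9646]])
def seg(tag,cx,z0,z1,yb,xb,off):
    c=dict(np.load(f'pics/{tag}.npz'));P=cloud(c)
    q=(P[...,:2]-off)@R*1000;z=P[...,2];ok=(z>z0)&(z<z1)
    def ed(ax,sgn,lim):
        o=1-ax;vals=[]
        for a in np.arange(-60,60,6):
            m=ok&(q[...,o]>a)&(q[...,o]<a+6)&(abs(q[...,ax])<lim)
            v=q[...,ax][m]
            if len(v)>2: vals.append(v.max() if sgn>0 else v.min())
        return (np.median(vals).round(1),len(vals)) if vals else None
    print(tag,'x',ed(0,-1,75),ed(0,1,75),'y',ed(1,-1,90),ed(1,1,90))
o=np.array([.5463,.209])
for tg in('side0','top0','s3','t3'): seg(tg,0,.081,.089,0,0,o)
seg('s4',0,.120,.130,0,0,o)
```

```text
side0 x (np.float64(-60.8), 20) (np.float64(67.4), 20) y (np.float64(-82.2), 20) (np.float64(76.7), 20)
top0 x (np.float64(-64.1), 20) (np.float64(64.1), 20) y (np.float64(-80.9), 20) (np.float64(76.7), 20)
s3 x (np.float64(-73.2), 13) (np.float64(-47.9), 13) y (np.float64(-84.0), 9) (np.float64(-64.7), 9)
t3 x (np.float64(-63.7), 20) (np.float64(64.4), 20) y (np.float64(-81.2), 20) (np.float64(76.5), 20)
s4 x (np.float64(-63.0), 20) (np.float64(65.1), 20) y (np.float64(-85.0), 20) (np.float64(70.1), 20)
```

```bash
python3 -m pendant '[{"claw":255,"tx":2,"ty":1.5,"tz":0,"spin":0.2},{"claw":255,"tx":2,"ty":1.5,"tz":6,"spin":0.2},{"claw":255,"tx":2,"ty":1.5,"tz":12,"spin":0.2},{"claw":255,"tx":2,"ty":1.5,"tz":17,"spin":0.2},{"claw":255,"tx":2,"ty":1.5,"tz":17,"spin":0.2}]' 100
```

```text
clock: 11.32
eef_pos: [0.5483, 0.21, 0.1176]
orientation: [0.795, 0.606, -0.001, -0.0]
ft_force: [0.4, -0.1, -4.0]
grip_width: 0.0101
grasp_force: 98.5
```

```bash
python3 -m pendant '[{"claw":255,"tx":0,"ty":0,"tz":3,"spin":0},{"claw":255,"tx":0,"ty":0,"tz":5,"spin":0},{"claw":255,"tx":0,"ty":0,"tz":7,"spin":0},{"claw":255,"tx":0,"ty":0,"tz":7,"spin":0}]' 100
```

```text
clock: 11.82
eef_pos: [0.5485, 0.2101, 0.1111]
orientation: [0.795, 0.606, -0.0, -0.0]
ft_force: [0.1, 0.4, -4.1]
grip_width: 0.0103
grasp_force: 98.5
```

```bash
python3 -m pendant '[{"claw":255,"tx":0,"ty":0,"tz":1,"spin":0},{"claw":255,"tx":0,"ty":0,"tz":2,"spin":0},{"claw":255,"tx":0,"ty":0,"tz":2,"spin":0}]' 100
```

```text
clock: 12.2
eef_pos: [0.5488, 0.2102, 0.1101]
orientation: [0.795, 0.606, 0.0, 0.0]
ft_force: [-2.0, -0.8, 2.8]
grip_width: 0.0102
grasp_force: 99.5
```

```bash
python3 -m pendant '[{"claw":0,"tx":0,"ty":0,"tz":0,"spin":0},{"claw":0,"tx":0,"ty":0,"tz":0,"spin":0},{"claw":0,"tx":0,"ty":0,"tz":0,"spin":0},{"claw":0,"tx":0,"ty":0,"tz":-50,"spin":0},{"claw":255,"tx":0,"ty":0,"tz":-60,"spin":0},{"claw":255,"tx":70,"ty":-30,"tz":-60,"spin":0},{"claw":255,"tx":70,"ty":-55,"tz":-60,"spin":0},{"claw":255,"tx":70,"ty":-55,"tz":-40,"spin":0},{"claw":255,"tx":70,"ty":-55,"tz":-5,"spin":0},{"claw":255,"tx":70,"ty":-55,"tz":-5,"spin":0}]' 40
python3 - <<'E'
from h import *
s=snap('side','s5')
im=cv2.resize(s['img'][130:250,250:390],None,fx=5,fy=5,interpolation=cv2.INTER_CUBIC);cv2.imwrite('pics/c5.png',im)
E
```

```text
clock: 13.45
eef_pos: [0.5127, 0.2916, 0.1115]
orientation: [0.795, 0.606, -0.002, -0.0]
ft_force: [-0.2, 0.8, 0.4]
grip_width: 0.0005
grasp_force: 0.0
```

View pics/c5.png

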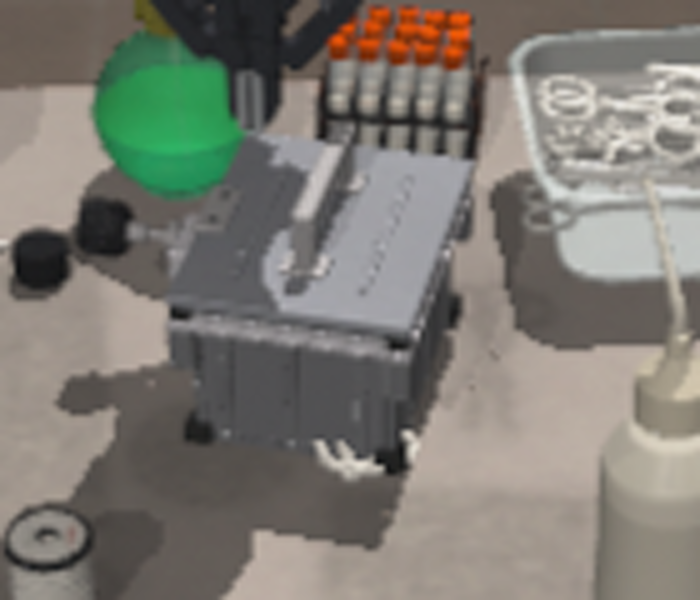

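The lid rests on the catches squarely, keeper towards the knob, with the fingertips at (255,110) over the front left corner. I press it down.

```bash
python3 -m pendant '[{"claw":255,"tx":0,"ty":0,"tz":9,"spin":0},{"claw":255,"tx":0,"ty":0,"tz":13,"spin":0},{"claw":255,"tx":0,"ty":0,"tz":17,"spin":0},{"claw":255,"tx":0,"ty":0,"tz":20,"spin":0},{"claw":255,"tx":0,"ty":0,"tz":20,"spin":0}]'
```

```text
clock: 14.12
eef_pos: [0.5143, 0.2923, 0.0944]
orientation: [0.795, 0.606, 0.0, 0.0]
ft_force: [0.3, 0.2, 0.8]
grip_width: 0.0002
grasp_force: 0.4
```

```bash
python3 -m pendant '[{"claw":255,"tx":0,"ty":0,"tz":2,"spin":0},{"claw":255,"tx":0,"ty":0,"tz":4,"spin":0},{"claw":255,"tx":0,"ty":0,"tz":4,"spin":0}]'
```

```text
clock: 14.5
eef_pos: [0.5146, 0.2924, 0.0936]
orientation: [0.795, 0.606, 0.002, 0.0]
ft_force: [-7.1, -3.4, 21.2]
grip_width: -0.0001
grasp_force: 10.7
```

```bash
python3 -m pendant '[{"claw":255,"tx":0,"ty":0,"tz":-30,"spin":0},{"claw":255,"tx":-55,"ty":0,"tz":-30,"spin":0},{"claw":255,"tx":-110,"ty":0,"tz":-30,"spin":0},{"claw":255,"tx":-140,"ty":0,"tz":-30,"spin":0},{"claw":255,"tx":-140,"ty":0,"tz":-18,"spin":0},{"claw":255,"tx":-140,"ty":0,"tz":-12,"spin":0},{"claw":255,"tx":-140,"ty":0,"tz":-8,"spin":0},{"claw":255,"tx":-140,"ty":0,"tz":-4,"spin":0},{"claw":255,"tx":-140,"ty":0,"tz":0,"spin":0},{"claw":255,"tx":-140,"ty":0,"tz":0,"spin":0}]'
```

```text
clock: 15.75
eef_pos: [0.4775, 0.158, 0.0933]
orientation: [0.795, 0.607, 0.001, 0.0]
ft_force: [-10.3, -3.8, 28.0]
grip_width: 0.0001
grasp_force: 13.8
```

```bash
python3 -m pendant '[{"claw":255,"tx":0,"ty":0,"tz":-30,"spin":0},{"claw":255,"tx":0,"ty":40,"tz":-60,"spin":0},{"claw":255,"tx":0,"ty":100,"tz":-40,"spin":0},{"claw":255,"tx":0,"ty":110,"tz":-30,"spin":0},{"claw":255,"tx":0,"ty":110,"tz":-18,"spin":0},{"claw":255,"tx":0,"ty":110,"tz":-12,"spin":0},{"claw":255,"tx":0,"ty":110,"tz":-8,"spin":0},{"claw":255,"tx":0,"ty":110,"tz":-4,"spin":0},{"claw":255,"tx":0,"ty":110,"tz":0,"spin":0},{"claw":255,"tx":0,"ty":110,"tz":0,"spin":0}]'
```

```text
clock: 17.0
eef_pos: [0.5829, 0.1285, 0.0935]
orientation: [0.795, 0.606, 0.001, 0.001]
ft_force: [-7.9, -2.2, 18.7]
grip_width: -0.0002
grasp_force: 9.1
```

```bash
python3 -m pendant '[{"claw":255,"tx":0,"ty":0,"tz":-30,"spin":0},{"claw":255,"tx":55,"ty":0,"tz":-30,"spin":0},{"claw":255,"tx":110,"ty":0,"tz":-30,"spin":0},{"claw":255,"tx":140,"ty":0,"tz":-30,"spin":0},{"claw":255,"tx":140,"ty":0,"tz":-18,"spin":0},{"claw":255,"tx":140,"ty":0,"tz":-12,"spin":0},{"claw":255,"tx":140,"ty":0,"tz":-8,"spin":0},{"claw":255,"tx":140,"ty":0,"tz":-4,"spin":0},{"claw":255,"tx":140,"ty":0,"tz":0,"spin":0},{"claw":255,"tx":140,"ty":0,"tz":0,"spin":0}]'
```

```text
clock: 18.25
eef_pos: [0.6203, 0.2621, 0.0931]
orientation: [0.796, 0.606, 0.001, 0.0]
ft_force: [-6.3, -3.5, 15.7]
grip_width: 0.0003
grasp_force: 8.0
```

Run:
```python
from h import *
delta(.3805,.254,.065,74.7)
```

```text
yaw now 74.57 d [ -71.7 -229.1   27.5] spin -0.13 j6 128.0
```

```bash
python3 -m pendant '[{"claw":255,"tx":0,"ty":0,"tz":-50,"spin":0},{"claw":255,"tx":0,"ty":-20,"tz":-90,"spin":0},{"claw":255,"tx":-30,"ty":-70,"tz":-90,"spin":0},{"claw":255,"tx":-60,"ty":-120,"tz":-90,"spin":0},{"claw":255,"tx":-71,"ty":-175,"tz":-90,"spin":0},{"claw":255,"tx":-71,"ty":-229,"tz":-90,"spin":0},{"claw":255,"tx":-71,"ty":-229,"tz":-60,"spin":0},{"claw":255,"tx":-71,"ty":-229,"tz":-60,"spin":0}]'
python3 - <<'E'
from h import *
delta(.3805,.254,.065,74.7)
s=snap('side','s6');t=snap('top','t6')
R=np.array([[.9646,.2639],[-.2639,.9646]])
im=np.zeros((480,800,3),np.uint8)
im[:,:320]=cv2.resize(t['img'][190:310,210:290],None,fx=4,fy=4);im[:,320:]=cv2.resize(s['img'][130:250,250:370],None,fx=4,fy=4);cv2.imwrite('pics/c6.png',im)
for n,c in(('side',s),('top',t)):
    P=cloud(c);q=(P[...,:2]-[.547,.2085])@R*1000
    for x in(-55,55):
        for y in(-70,70):
            m=(abs(q[...,0]-x)<9)&(abs(q[...,1]-y)<9)&(P[...,2]>.07)&(P[...,2]<.12);print(n,x,y,m.sum(),np.median(P[m][:,2]).round(4) if m.any() else None)
E
```

```text
clock: 19.25
eef_pos: [0.3795, 0.2545, 0.1489]
orientation: [0.795, 0.606, -0.001, 0.0]
ft_force: [1.5, 0.5, -0.5]
grip_width: 0.0
grasp_force: 0.0
yaw now 74.63 d [-0.1  1.2 83.9] spin -0.07 j6 139.0
side -55 -70 38 0.0907
side -55 70 22 0.0922
side 55 -70 38 0.0917
side 55 70 23 0.0924
top -55 -70 41 0.0925
top -55 70 41 0.0938
top 55 -70 41 0.0925
top 55 70 37 0.0933
```

View pics/c6.png

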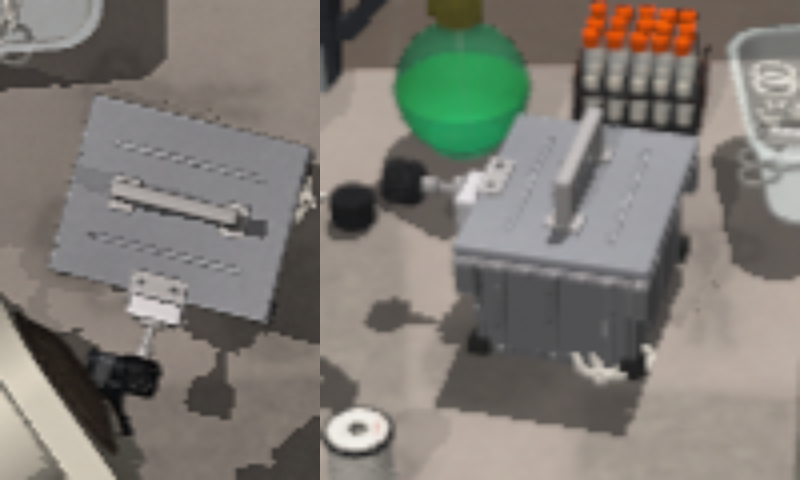

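All four lid corners read 92-94 mm, so the lid is flat, with no gap in the side crop and the knob still out at (404,182). I go down in front of the knob and push.

```bash
python3 -m pendant '[{"claw":255,"tx":0,"ty":0,"tz":50,"spin":0},{"claw":255,"tx":0,"ty":0,"tz":83,"spin":0},{"claw":255,"tx":0,"ty":0,"tz":83,"spin":0},{"claw":255,"tx":0,"ty":8,"tz":83,"spin":0},{"claw":255,"tx":0,"ty":15,"tz":83,"spin":0},{"claw":255,"tx":0,"ty":20,"tz":83,"spin":0},{"claw":255,"tx":0,"ty":20,"tz":83,"spin":0}]'
```

```text
clock: 20.23
eef_pos: [0.4005, 0.25, 0.0677]
orientation: [0.796, 0.606, 0.0, 0.0]
ft_force: [0.0, 0.5, 0.4]
grip_width: -0.0003
grasp_force: 0.0
```

```bash
python3 -m pendant '[{"claw":255,"tx":0,"ty":3,"tz":0,"spin":0},{"claw":255,"tx":0,"ty":6,"tz":0,"spin":0},{"claw":255,"tx":0,"ty":9,"tz":0,"spin":0},{"claw":255,"tx":0,"ty":12,"tz":0,"spin":0},{"claw":255,"tx":0,"ty":12,"tz":0,"spin":0}]'
```

```text
clock: 20.85
eef_pos: [0.411, 0.2469, 0.0673]
orientation: [0.795, 0.606, -0.0, -0.0]
ft_force: [0.4, 0.1, -0.2]
grip_width: -0.0002
grasp_force: 0.0
```

```bash
python3 -m pendant '[{"claw":255,"tx":0,"ty":2,"tz":0,"spin":0},{"claw":255,"tx":0,"ty":4,"tz":0,"spin":0},{"claw":255,"tx":0,"ty":6,"tz":0,"spin":0},{"claw":255,"tx":0,"ty":6,"tz":0,"spin":0}]'
```

```text
clock: 21.35
eef_pos: [0.4176, 0.2452, 0.0673]
orientation: [0.795, 0.606, 0.0, 0.0]
ft_force: [-0.8, -0.1, -0.1]
grip_width: -0.0002
grasp_force: 0.0
```

```bash
python3 -m pendant '[{"claw":255,"tx":0,"ty":2,"tz":0,"spin":0},{"claw":255,"tx":0,"ty":4,"tz":0,"spin":0},{"claw":255,"tx":0,"ty":6,"tz":0,"spin":0},{"claw":255,"tx":0,"ty":6,"tz":0,"spin":0}]'
```

```text
clock: 21.85
eef_pos: [0.4214, 0.2441, 0.0672]
orientation: [0.795, 0.606, -0.001, -0.002]
ft_force: [-11.3, 4.0, 4.6]
grip_width: -0.0001
grasp_force: 5.9
```

```bash
python3 -m pendant '[{"claw":255,"tx":0,"ty":2,"tz":0,"spin":0},{"claw":255,"tx":0,"ty":4,"tz":0,"spin":0},{"claw":255,"tx":0,"ty":4,"tz":0,"spin":0}]'
```

```text
clock: 22.22
eef_pos: [0.4216, 0.2439, 0.067]
orientation: [0.794, 0.607, -0.003, -0.005]
ft_force: [-32.2, 9.4, 12.8]
grip_width: 0.0002
grasp_force: 17.0
```

Hard stop at 33 N with no further movement. I back off, raise the arm clear and look.

```bash
python3 -m pendant '[{"claw":255,"tx":0,"ty":-10,"tz":0,"spin":0},{"claw":255,"tx":0,"ty":-35,"tz":0,"spin":0},{"claw":255,"tx":0,"ty":-45,"tz":-50,"spin":0},{"claw":255,"tx":-40,"ty":-60,"tz":-110,"spin":0},{"claw":255,"tx":-90,"ty":-60,"tz":-150,"spin":0},{"claw":255,"tx":-90,"ty":-60,"tz":-150,"spin":0},{"claw":255,"tx":-90,"ty":-60,"tz":-150,"spin":0}]'
python3 - <<'E'
from h import *
s=snap('side','s7');t=snap('top','t7')
R=np.array([[.9646,.2639],[-.2639,.9646]])
im=np.zeros((480,800,3),np.uint8)
im[:,:320]=cv2.resize(t['img'][190:310,210:290],None,fx=4,fy=4);im[:360,320:]=cv2.resize(s['img'][110:290,220:460],None,fx=2,fy=2);cv2.imwrite('pics/c7.png',im)
s0=dict(np.load('pics/side0.npz'))
for c in(s0,s):
    P=cloud(c);d=(c['img'].max(2)<60)&(P[...,0]>.38)&(P[...,0]<.47)&(P[...,1]>.19)&(P[...,1]<.28)&(P[...,2]>.06)&(P[...,2]<.1);print('knob',P[d].mean(0).round(4))
    for n,x0,x1,y0,y1 in (('bottle',.62,.76,-.07,.05),('spool',.36,.46,-.05,.05),('aer',.55,.68,-.47,-.36),('spray',.39,.52,.33,.46)):
        m=(P[...,0]>x0)&(P[...,0]<x1)&(P[...,1]>y0)&(P[...,1]<y1)&(P[...,2]>.03);print(n,P[m].mean(0).round(4))
for n,c in(('side',s),('top',t)):
    P=cloud(c);q=(P[...,:2]-[.547,.2085])@R*1000
    print(n,[np.median(P[(abs(q[...,0]-x)<9)&(abs(q[...,1]-y)<9)&(P[...,2]>.07)&(P[...,2]<.12)][:,2]).round(4) for x in(-55,55) for y in(-70,70)])
E
```

```text
clock: 23.1
eef_pos: [0.3456, 0.1716, 0.2175]
orientation: [0.796, 0.606, 0.001, 0.0]
ft_force: [-0.8, 0.7, -0.3]
grip_width: -0.0001
grasp_force: 0.0
knob [0.4464 0.2262 0.085 ]
bottle [ 0.7036 -0.0315  0.1096]
spool [0.4106 0.0006 0.0521]
aer [ 0.6086 -0.4406  0.1298]
spray [0.4643 0.3885 0.0993]
knob [0.4463 0.2259 0.0848]
bottle [ 0.7032 -0.0305  0.1102]
spool [4.109e-01 2.000e-04 5.250e-02]
aer [ 0.6085 -0.4406  0.1298]
spray [0.4642 0.3885 0.0992]
side [np.float64(0.0916), np.float64(0.0925), np.float64(0.0913), np.float64(0.0921)]
top [np.float64(0.0952), np.float64(0.0913), np.float64(0.0926), np.float64(0.093)]
```

View pics/c7.png

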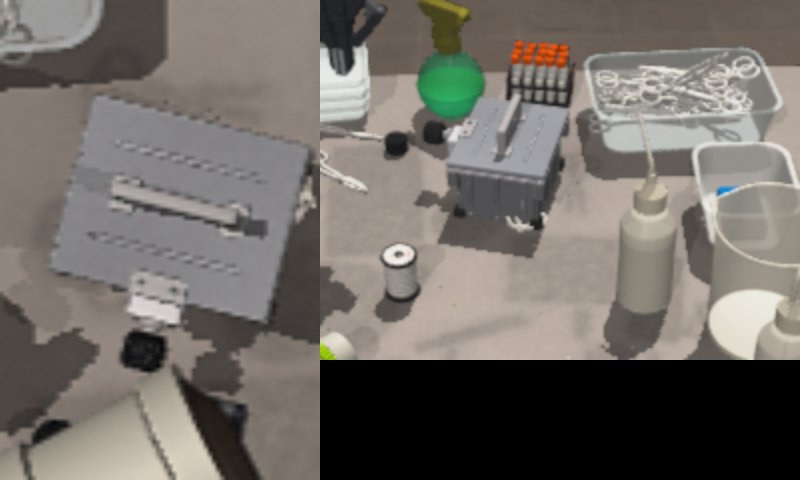

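The knob at (145,350) is back at its home position to within half a millimetre. The lid is flat, the bystanders are unmoved, and the robot is clear, so I hand the job in.

```bash
python3 -c "
from h import *
print(job_done())"
```

```text
the job is handed in; nothing more can be done
None
```

The dry box is closed and handed in at about 23 s of the 72 s allowed: all four lid corners read flush, the knob is back home, and the camera shows the bottle, spool, sprayer and aerosol where they stood; no verdict was returned.

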